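# Index the culture-tube carousel to the inspection lamp

### The arm

A 6-joint arm with a two-finger parallel gripper is mounted at the origin on the work surface. World frame = base frame: x ahead of the robot, y to its left, z up, the work surface at z = 0. Lengths are in m, angles in degrees, forces in N, time in s.
With the tool pointing down it reaches from about 0.4 to 0.825 m from the base axis. Payload 7 kg.
Tool frame: the origin (TCP) lies midway between the tips of the shut fingers; the grasp point (between the pads) lies 19 mm behind it; z points along the fingers, y is the line along which they close (so a half turn about z gives the same grasp; the last joint's range is limited). The gripper opens to 88 mm and grips with 3 to 60 N. Pads are 19 mm wide; open, the fingers measure 130 mm over their backs; the gripper's body (78 mm by 193 mm) begins 47 mm behind the grasp point.
Start: joints at [84.574, 20.546, 0.682, 0, -70.136, -16.507], TCP at [0.252, 0.626, 0.227] pointing down, gripper open.
Joint ranges: [-176.03, 176.03], [-82.01, 121.73], [-58.28, 71.71], [-173.87, 95.51], [-174.79, -0.11], [-173.66, 173.66]. Speed limits (degrees/s): [136.94, 136.94, 172.46, 180, 180, 180].

### API

Orientations are given as [roll, pitch, yaw] about the fixed x, y, z axes, in that order (R = Rz(yaw) Ry(pitch) Rx(roll)).
In Python, from plant import r gives the robot as it stands. The module is installed in compiled form; this text tells all that it offers.
- The arm moves only by the tool play_rows, never from a script. Its argument "rows" is a list of rows, each an object with "slide": the shift along the tool's x, y, z as a fraction of full scale, a list of three; "delta_rot": the turn, a rotation vector about the tool's x, y, z as a fraction of full scale, a list of three; "fingers": the opening, from -1 (shut) to 1 (fully open). In form: [{"slide": [x, y, z], "delta_rot": [rx, ry, rz], "fingers": fingers}, ...]. A call has 1 to 8 rows; each row shifts and turns the commanded pose from where the row before left it, along the tool's axes as they then stand; what a row does not reach is not made up. Full scale, the value 1, is 0.15 m for a shift and 0.08 rad for a turn. A row lasts 1/8 s, in which the tool goes at most 62.5 mm and 10.7 degrees, less where a joint would pass 70% of its speed; a pose out of reach is approached as far as the arm can. A call with a number of a shift or a turn outside -1 to 1 is refused whole. A call with a gripper value outside its range is refused whole. The fingers move at their own pace and stop on an object; "squeeze" is the grip in N (left out, the last holds). Time passes only in rows, so rows that do not move let the fingers close. It gives the time, the measured TCP pose, the force, the opening and the grip force at its end, in the units of the state.
- r.get_state(): the state, without advancing time (a new reading comes with each control period).
- r.capture(name): name is "side" or "top" or "wrist"; returns a dict with "image" (480x640x3 uint8, blue, green, red), "fx", "fy", "cx", "cy" (pixels), "R" (3x3) and "t" (3): a world point X has camera coordinates R X + t; the wrist camera has in their place "T_tool_cam" (4x4, takes a point from camera to tool coordinates, whose origin is the TCP and whose axes are the flange's). Camera axes: x right, y down, z forward; pixel columns grow to the right and rows downward; lengths in m; the calibration is good to about 2 mm. The wrist camera is an equidistant fisheye: a pixel r from the principal point sees the ray r / f radians off the axis. A picture is of the moment at which its call begins: read the wrist's pose just before it. There is no depth.
- r.close_job(): hands the job in; it is judged then, once.
The state is a dict: "time_s": time; "joints": joint angles; "qd": joint speeds; "joint_torque": joint torques, N m; "tcp_pos": TCP position; "eef_rot": TCP orientation; "contact_force": force on the tool from outside, world axes, zero at the start; "moment": the same for the moment, N m; "gripper_width": finger opening in m; "gripper_force": force on a finger pad.
Only numpy, scipy, OpenCV 4.12 (cv2) and the standard library are available. Lean on these libraries where they do the work, as an engineer would, in place of code of your own. Each camera call takes 0.05 s, during which the arm holds its last target. There are 200 camera calls.

### The job

Turn the culture-tube carousel, which clicks from place to place, until the second tube clockwise from the handle (seen from above, the handle itself not counted) stands right in front of the tall inspection lamp, and leave the carousel resting in that click.

Things in the scene. Friction and masses are not known exactly. Their poses are not given: they have to be found in the camera images.
- carousel: Two 208 mm aluminium discs on a fixed white base 40 mm high; origin on the table under the upright turning axis, x towards the handle, z up. 8 places 45 degrees apart, 85 mm from the axis: the handle and 7 fixed yellow-capped tubes, tops 165 mm high. It turns either way without stops, clicking to rest every 45 degrees (drawn in from within 18 degrees); 0.35 N m (4 to 5 N at the handle) takes it over.
- handle (a point): Centre of the handle's black grip: upright cylinder, 24 mm diameter, 50 mm high, 178 to 228 mm above the table (this point 203 mm), on a 12 mm steel rod at one of the 8 places, 85 mm from the turning axis. The grip revolves freely about its own upright axis, so the hand need not turn with it. It stands above the tube caps (165 mm) and the lamp (147 mm).
- tube (a point): Centre of the yellow cap (31 mm across, 42 mm high, this point 144 mm above the table) of the second tube clockwise from the handle, 90 degrees from it, 85 mm from the turning axis. It is fixed in the carousel and turns with it.
- lamp (a point): Centre of the top of the inspection lamp, 147 mm above the table: an upright frosted white cylinder 38 mm across on a black foot 56 mm across, fixed to the table 138 mm from the turning axis, in line with one of the carousel's click positions. Beside it, 45 or 90 degrees round, stand two empty lamp sockets: the same feet, only 45 mm high.

How it is judged (in metres and radians):
At the end, for the whole second after the job is handed in: The second tube clockwise from the handle stands in front of the inspection lamp, within 12 degrees round the carousel (centres 53 mm apart in plan when exactly there, 57.5 mm allowed), and the carousel is at rest (horizontal distance between tube and lamp below 0.0575 m and angular speed of carousel below 0.1 rad/s); the robot touches nothing.
It also fails if it takes over 38 s, if anything falls off the work surface, if the arm or the gripper's body presses on something with over 40 N, if the wrist force passes 120 N, or if a joint passes its speed limit or range.

## Working session

There is one attempt and no reset: what is moved stays moved. The work goes in short steps, Python scripts to look and compute and a tool call to move; the robot and the scene stay as the last step left them, time stands still between calls to the robot, and variables do not carry over. Pictures are saved under pics/ and viewed, at most 10 in all, crops included, and the job is handed in when it is done.

Besides the shell and the picture viewer there is one more tool, called after "Call:" as name(argument=value, ...), one argument or row to a line, values as JSON. play_rows: Moves the arm, as the interface text tells. Shift numbers are shares of 0.15 m and turn numbers shares of 0.08 rad, none past 1 either way. Its arguments: {"type":"object","properties":{"rows":{"type":"array"},"squeeze":{"type":"number"}},"required":["rows"]}

```bash
mkdir -p pics; python3 - <<'E'
from plant import r
import cv2,numpy as np,pickle
s=r.get_state();print(s['time_s'],s['tcp_pos'],s['eef_rot'],s['gripper_width'])
d={n:r.capture(n) for n in('side','top')}
pickle.dump(d,open('c0.pkl','wb'))
for n in d:
    cv2.imwrite(f'pics/{n}0.png',d[n]['image']);c=d[n];print(n,c['fx'],c['cx'],c['cy'],(-c['R'].T@c['t']).round(3))
E
```

```text
0.0 [0.25195358 0.62567035 0.22560942] [ 1.79903652e+02 -9.30277268e-03 -2.19367338e+01] 0.08791229636640066
side 488.0925869275279 317.11930337033294 237.2200793910462 [ 0.459 -0.455  0.53 ]
top 543.0211678902645 317.7660075923782 242.97549837936174 [0.407 0.066 0.864]
```

View pics/side0.png

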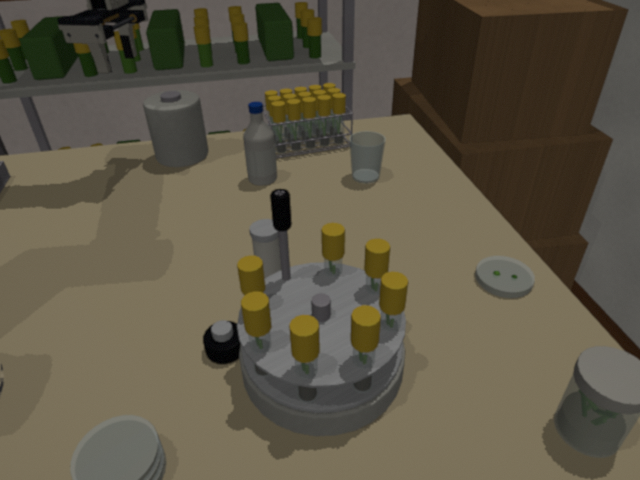

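View pics/top0.png

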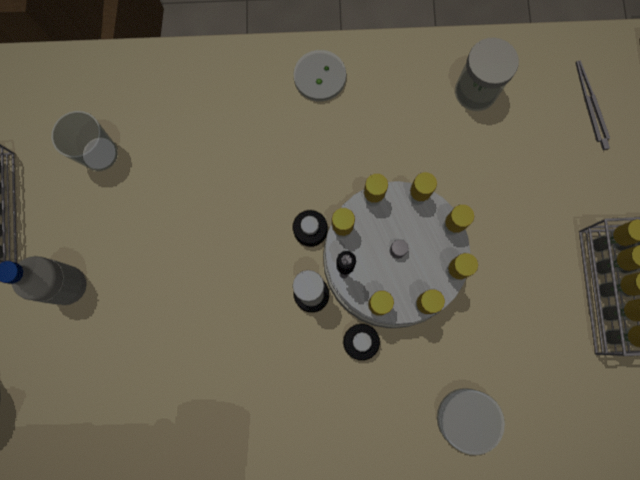

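The side view shows the handle grip at (281,210) and the lamp at (265,240), with a socket at (223,340). The top view shows the grip at (347,262), lamp top at (309,288), sockets at (310,228) and (361,342), and the hub near (399,248). The second tube clockwise is the cap at (376,188).

```bash
cat >h.py <<'E'
import numpy as np,cv2
def ray(c,uv):
    d=c['R'].T@np.array([(uv[0]-c['cx'])/c['fx'],(uv[1]-c['cy'])/c['fy'],1]);return -c['R'].T@c['t'],d/np.linalg.norm(d)
def plane(c,uv,z):
    o,d=ray(c,uv);return o+d*(z-o[2])/d[2]
def two(c1,u1,c2,u2):
    o1,d1=ray(c1,u1);o2,d2=ray(c2,u2)
    s=np.linalg.lstsq(np.c_[d1,-d2],o2-o1,rcond=None)[0]
    a,b=o1+s[0]*d1,o2+s[1]*d2;return (a+b)/2,np.linalg.norm(a-b)
def blobs(m,amin):
    n,l,st,ce=cv2.connectedComponentsWithStats(m.astype('uint8'));return [(ce[i].round(1),st[i].tolist()) for i in range(1,n) if st[i,4]>amin]
E
python3 - <<'E'
import pickle;from h import *
d=pickle.load(open('c0.pkl','rb'));S,T=d['side'],d['top']
P=[]
for n,c,roi in(('side',S,(230,220,420,370)),('top',T,(320,165,490,320))):
    h=cv2.cvtColor(c['image'],cv2.COLOR_BGR2HSV);m=(cv2.inRange(h,(20,130,80),(35,255,255))>0)
    k=np.zeros_like(m);k[roi[1]:roi[3],roi[0]:roi[2]]=1
    b=[x[0] for x in blobs(m&k,80)];print(n,[x.tolist() for x in b])
    q=np.array([plane(c,x,.144 if n=='side' else .152)[:2] for x in b])
    f=cv2.minEnclosingCircle(q.astype('f4'));A=np.c_[2*q,np.ones(len(q))];s=np.linalg.lstsq(A,(q**2).sum(1),rcond=None)[0];ctr=s[:2]
    print(q.round(3).tolist(),'centre',ctr.round(4),'R',np.sqrt(s[2]+ctr@ctr).round(4))
    ang=lambda p:np.degrees(np.arctan2(*(p[:2]-ctr)[::-1])).round(1)
    print('angles',[ang(x) for x in q])
    g=c['image'].max(2)<45
    roi=(265,180,300,240) if n=='side' else (332,245,362,280)
    k=np.zeros_like(m);k[roi[1]:roi[3],roi[0]:roi[2]]=1
    B=max(blobs(g&k,30),key=lambda x:x[1][4]);print('grip',B)
    p=plane(c,B[0],.203);print(p.round(3),ang(p),np.linalg.norm(p[:2]-ctr).round(3));P.append(B[0])
    for nm,uv,z in (('lamp',(265,230) if n=='side' else (309,286),.147),('sock1',(310,226),.045),('sock2',(362,342),.045)):
        if n=='side' and nm!='lamp':continue
        p=plane(c,uv,z);print(nm,p.round(3),ang(p),np.linalg.norm(p[:2]-ctr).round(3))
print('grip two-view',two(S,P[0],T,P[1]));print('lamp',two(S,(265,230),T,(309,286)))
E
```

```text
side [[332.6, 239.9], [386.2, 275.7], [252.0, 294.4], [365.1, 326.9], [303.6, 336.4]]
[[0.572, 0.046], [0.618, -0.038], [0.458, -0.035], [0.571, -0.112], [0.505, -0.111]] centre [ 0.5389 -0.0334] R 0.083
angles [np.float64(67.5), np.float64(-3.3), np.float64(-178.8), np.float64(-67.6), np.float64(-113.6)]
grip (array([280.8, 210.9]), [271, 190, 20, 42, 668])
[0.506 0.04  0.203] 114.0 0.081
lamp [0.487 0.084 0.147] 113.9 0.128
top [[425.2, 182.9], [376.4, 184.2], [462.3, 215.4], [343.0, 218.9], [465.9, 264.3], [381.4, 302.1], [432.2, 300.8]]
[[0.619, -0.07], [0.619, -0.004], [0.572, -0.116], [0.572, 0.044], [0.506, -0.116], [0.459, -0.003], [0.459, -0.069]] centre [ 0.5389 -0.0362] R 0.0864
angles [np.float64(-22.8), np.float64(22.2), np.float64(-67.7), np.float64(67.4), np.float64(-112.7), np.float64(157.1), np.float64(-157.9)]
grip (array([345.3, 263.9]), [337, 251, 19, 27, 284])
[0.504 0.044 0.203] 113.7 0.088
lamp [0.484 0.092 0.147] 113.4 0.139
sock1 [0.587 0.091 0.045] 69.2 0.136
sock2 [0.409 0.019 0.045] 157.1 0.141
grip two-view (array([0.50521722, 0.04426624, 0.20031659]), np.float64(0.00252542839882917))
lamp (array([0.48580454, 0.09188646, 0.14114472]), np.float64(0.003119115627339367))
```

The grip is at about (0.505, 0.043, z 0.200 from two views). The axis is at (0.539, -0.035). Handle and lamp both sit at 112.5° and tube 2 is at 22.5°, so I need +90° (counter-clockwise), with the handle ending at 202.5°. I'll approach above the handle first.

Call:
play_rows(
  rows=[
    {"slide": [0,0,-0.3],"delta_rot": [0,0,0],"fingers": 1},
    {"slide": [0,0,-0.3],"delta_rot": [0,0,0],"fingers": 1},
    {"slide": [0.23,0.23,0],"delta_rot": [0,0,0],"fingers": 1},
    {"slide": [0.23,0.23,0],"delta_rot": [0,0,0],"fingers": 1},
    {"slide": [0.23,0.23,0],"delta_rot": [0,0,0],"fingers": 1},
    {"slide": [0.23,0.23,0],"delta_rot": [0,0,0],"fingers": 1},
    {"slide": [0.23,0.23,0],"delta_rot": [0,0,0],"fingers": 1},
    {"slide": [0.23,0.23,0],"delta_rot": [0,0,0],"fingers": 1},
  ],
  squeeze=30,
)

```text
time_s: 1.1
tcp_pos: [0.3671, 0.3551, 0.3164]
eef_rot: [180.0, 0.0, -21.9]
contact_force: [0.8, -0.3, 0.1]
gripper_width: 0.0878
gripper_force: 0.0
```

Call:
play_rows(
  rows=[
    {"slide": [0.23,0.23,0],"delta_rot": [0,0,0],"fingers": 1},
    {"slide": [0.23,0.23,0],"delta_rot": [0,0,0],"fingers": 1},
    {"slide": [0.23,0.23,0],"delta_rot": [0,0,0],"fingers": 1},
    {"slide": [0.23,0.23,0],"delta_rot": [0,0,0],"fingers": 1},
    {"slide": [0.23,0.23,0],"delta_rot": [0,0,0],"fingers": 1},
    {"slide": [0.23,0.23,0],"delta_rot": [0,0,0],"fingers": 1},
    {"slide": [0,0,0],"delta_rot": [0,0,0],"fingers": 1},
    {"slide": [0,0,0],"delta_rot": [0,0,0],"fingers": 1},
  ],
)

```text
time_s: 2.1
tcp_pos: [0.4814, 0.0873, 0.3163]
eef_rot: [180.0, 0.0, -22.0]
contact_force: [-0.4, -0.1, 0.1]
gripper_width: 0.0878
gripper_force: 0.0
```

```bash
python3 - <<'E'
from plant import r
import cv2,numpy as np,pickle
s=r.get_state();print(s['time_s'],s['tcp_pos'],s['eef_rot'],s['contact_force'])
c=r.capture('wrist');pickle.dump((s,c),open('w1.pkl','wb'));cv2.imwrite('pics/w1.png',c['image']);print({k:c[k] for k in c if k!='image'})
E
```

```text
2.1 [0.48135445 0.08728899 0.31627876] [ 1.79985237e+02  2.90281236e-02 -2.19956179e+01] [-0.35441944 -0.06837273  0.07287322]
{'fx': 371.64829954431775, 'fy': 371.64829954431775, 'cx': 325.535924106904, 'cy': 241.209840515886, 'T_tool_cam': array([[ 8.15415897e-04, -9.63547236e-01, -2.67537022e-01,
         7.19139786e-02],
       [ 9.99999668e-01,  7.86688624e-04,  2.14564606e-04,
        -2.90567229e-04],
       [ 3.72519897e-06, -2.67537108e-01,  9.63547558e-01,
        -1.56438957e-01],
       [ 0.00000000e+00,  0.00000000e+00,  0.00000000e+00,
         1.00000000e+00]])}
```

View pics/w1.png

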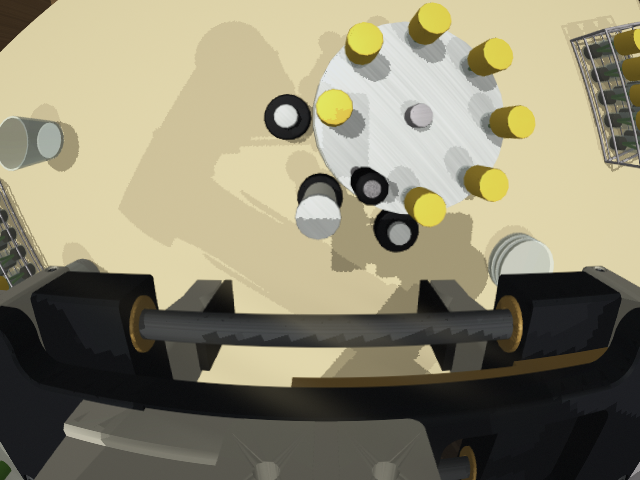

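The wrist view confirms the layout: grip top at (373,188), lamp top at (318,217), and a socket at (397,232). Next I'll cast the grip-top ray to refine the position.

```bash
python3 - <<'E'
import pickle,numpy as np
from scipy.spatial.transform import Rotation as Ro
s,c=pickle.load(open('w1.pkl','rb'));R=Ro.from_euler('xyz',s['eef_rot'],degrees=True).as_matrix();T=c['T_tool_cam']
def wp(uv,z):
    p=np.array([uv[0]-c['cx'],uv[1]-c['cy']]);a=np.linalg.norm(p);th=a/c['fx']
    d=R@T[:3,:3]@np.r_[np.sin(th)*p/a,np.cos(th)];o=s['tcp_pos']+R@T[:3,3];return o+d*(z-o[2])/d[2]
for n,uv,z in(('grip',(373,188),.228),('lamp',(318,217),.147),('hub',(420,115),.1)):
    p=wp(uv,z);print(n,p.round(4))
C=np.array([.539,-.0355]);g=wp((373,188),.228)[:2]
for a in [112.5]+list(np.linspace(112.5,202.5,13)): 
    p=C+.085*np.array([np.cos(np.radians(a)),np.sin(np.radians(a))])
    if 'q' in dir(): print(a,((R.T@np.r_[p-q,0])/.15).round(3)[:2])
    q=p
for p in(g,C+.085*np.array([np.cos(np.radians(112.5)),np.sin(np.radians(112.5))])):print(p.round(4),(R.T@np.r_[p-s['tcp_pos'][:2],0]/.15).round(3))
E
```

```text
grip [0.5073 0.043  0.228 ]
lamp [0.4875 0.0923 0.147 ]
hub [ 0.5388 -0.0382  0.1   ]
112.5 [0. 0.]
120.0 [-0.049  0.055]
127.5 [-0.042  0.061]
135.0 [-0.033  0.066]
142.5 [-0.024  0.07 ]
150.0 [-0.015  0.073]
157.5 [-0.005  0.074]
165.0 [0.004 0.074]
172.5 [0.014 0.073]
180.0 [0.023 0.07 ]
187.5 [0.032 0.067]
195.0 [0.041 0.062]
202.5 [0.048 0.056]
[0.5073 0.043 ] [ 0.271  0.209 -0.   ]
[0.5065 0.043 ] [ 0.266  0.211 -0.   ]
```

Call:
play_rows(
  rows=[
    {"slide": [0.135,0.105,0],"delta_rot": [0,0,0],"fingers": 1},
    {"slide": [0.135,0.105,0],"delta_rot": [0,0,0],"fingers": 1},
    {"slide": [0,0,0.22],"delta_rot": [0,0,0],"fingers": 1},
    {"slide": [0,0,0.22],"delta_rot": [0,0,0],"fingers": 1},
    {"slide": [0,0,0.22],"delta_rot": [0,0,0],"fingers": 1},
    {"slide": [0,0,0.22],"delta_rot": [0,0,0],"fingers": 1},
    {"slide": [0,0,0],"delta_rot": [0,0,0],"fingers": 1},
  ],
)

```text
time_s: 3.02
tcp_pos: [0.5056, 0.0436, 0.1826]
eef_rot: [179.8, 0.2, -21.8]
contact_force: [0.2, 0.0, 0.2]
gripper_width: 0.0873
gripper_force: 0.0
```

Call:
play_rows(
  rows=[
    {"slide": [0,0,0],"delta_rot": [0,0,0],"fingers": -1},
    {"slide": [0,0,0],"delta_rot": [0,0,0],"fingers": -1},
    {"slide": [0,0,0],"delta_rot": [0,0,0],"fingers": -1},
    {"slide": [0,0,0],"delta_rot": [0,0,0],"fingers": -1},
    {"slide": [0,0,0],"delta_rot": [0,0,0],"fingers": -1},
    {"slide": [0,0,0],"delta_rot": [0,0,0],"fingers": -1},
    {"slide": [0,0,0],"delta_rot": [0,0,0],"fingers": -1},
    {"slide": [0,0,0],"delta_rot": [0,0,0],"fingers": -1},
  ],
  squeeze=30,
)

```text
time_s: 4.03
tcp_pos: [0.5074, 0.0433, 0.1845]
eef_rot: [-180.0, -0.0, -21.9]
contact_force: [0.3, 0.2, 0.1]
gripper_width: 0.0236
gripper_force: 30.0
```

Gripped: the width is 23.6 mm, which fits the 24 mm grip. Now I'll follow the arc in half steps for the first 45° and then check.

Call:
play_rows(
  rows=[
    {"slide": [-0.05,0.055,0],"delta_rot": [0,0,0],"fingers": -1},
    {"slide": [-0.042,0.061,0],"delta_rot": [0,0,0],"fingers": -1},
    {"slide": [-0.033,0.066,0],"delta_rot": [0,0,0],"fingers": -1},
    {"slide": [-0.024,0.07,0],"delta_rot": [0,0,0],"fingers": -1},
    {"slide": [-0.015,0.073,0],"delta_rot": [0,0,0],"fingers": -1},
    {"slide": [-0.005,0.074,0],"delta_rot": [0,0,0],"fingers": -1},
    {"slide": [0,0,0],"delta_rot": [0,0,0],"fingers": -1},
  ],
)

```text
time_s: 4.9
tcp_pos: [0.461, -0.0032, 0.1845]
eef_rot: [-179.9, 0.0, -22.0]
contact_force: [-3.5, 4.7, 0.9]
gripper_width: 0.0236
gripper_force: 30.0
```

Right on the arc (expected (0.4605, -0.003)), and the forces are low. Continuing.

Call:
play_rows(
  rows=[
    {"slide": [0.004,0.074,0],"delta_rot": [0,0,0],"fingers": -1},
    {"slide": [0.014,0.073,0],"delta_rot": [0,0,0],"fingers": -1},
    {"slide": [0.023,0.07,0],"delta_rot": [0,0,0],"fingers": -1},
    {"slide": [0.032,0.067,0],"delta_rot": [0,0,0],"fingers": -1},
    {"slide": [0.041,0.062,0],"delta_rot": [0,0,0],"fingers": -1},
    {"slide": [0.048,0.056,0],"delta_rot": [0,0,0],"fingers": -1},
    {"slide": [0,0,0],"delta_rot": [0,0,0],"fingers": -1},
    {"slide": [0,0,0],"delta_rot": [0,0,0],"fingers": -1},
  ],
)

```text
time_s: 5.9
tcp_pos: [0.4612, -0.0682, 0.1845]
eef_rot: [180.0, 0.1, -22.0]
contact_force: [-6.2, 0.6, 4.9]
gripper_width: 0.0234
gripper_force: 30.0
```

Call:
play_rows(
  rows=[
    {"slide": [0,0,0],"delta_rot": [0,0,0],"fingers": 1},
    {"slide": [0,0,0],"delta_rot": [0,0,0],"fingers": 1},
    {"slide": [0,0,0],"delta_rot": [0,0,0],"fingers": 1},
    {"slide": [0,0,0],"delta_rot": [0,0,0],"fingers": 1},
    {"slide": [0,0,0],"delta_rot": [0,0,0],"fingers": 1},
    {"slide": [0,0,0],"delta_rot": [0,0,0],"fingers": 1},
    {"slide": [0,0,0],"delta_rot": [0,0,0],"fingers": 1},
  ],
)

```text
time_s: 6.78
tcp_pos: [0.4615, -0.0679, 0.1846]
eef_rot: [-180.0, -0.0, -21.9]
contact_force: [-0.2, -0.4, 0.9]
gripper_width: 0.0857
gripper_force: 0.0
```

Call:
play_rows(
  rows=[
    {"slide": [0,0,-0.2],"delta_rot": [0,0,0],"fingers": 1},
    {"slide": [0,0,-0.2],"delta_rot": [0,0,0],"fingers": 1},
    {"slide": [0,0,-0.25],"delta_rot": [0,0,0],"fingers": 1},
    {"slide": [0,0,-0.25],"delta_rot": [0,0,0],"fingers": 1},
    {"slide": [-0.3,0,0],"delta_rot": [0,0,0],"fingers": 1},
    {"slide": [0,0,0],"delta_rot": [0,0,0],"fingers": 1},
    {"slide": [0,0,0],"delta_rot": [0,0,0],"fingers": 1},
  ],
)

```text
time_s: 7.65
tcp_pos: [0.4198, -0.0511, 0.3198]
eef_rot: [-180.0, -0.0, -21.9]
contact_force: [-0.2, -0.4, 0.5]
gripper_width: 0.0878
gripper_force: 0.0
```

```bash
python3 - <<'E'
from plant import r
import cv2
s=r.get_state();print(s['time_s'],s['tcp_pos'],s['contact_force'])
c=r.capture('wrist');cv2.imwrite('pics/w2.png',c['image'])
E
```

```text
7.65 [ 0.41981872 -0.05106556  0.31980737] [-0.23594559 -0.36161842  0.45362394]
```

View pics/w2.png

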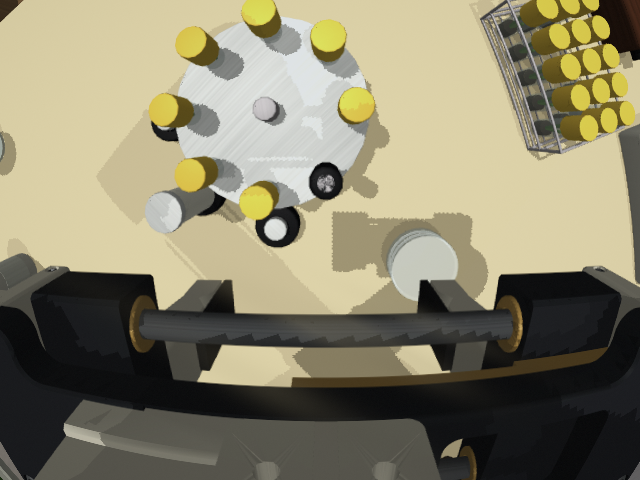

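The handle is now at (326,181). Clockwise from it come the first tube at (259,200) and the second at (196,173), which is lined up with the tall lamp at (164,212). The gripper is clear, so I'm handing in.

```bash
python3 -c "
from plant import r
print(r.close_job())"
```

```text
the job is handed in; nothing more can be done
None
```

I turned the carousel 90° counter-clockwise, so the second tube clockwise from the handle now stands in front of the inspection lamp. It rests in that click with the gripper clear, and I handed the job in at about 8 s; no verdict was shown.

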